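# Sieve the finished bushes out of the deburring media

### The job

The brass bushes are still lying among the white deburring balls in the sieve. Take the stirring rod out of its stand and stir the balls with it until all four bushes have dropped through the sieve into the pan below, keeping every ball in the sieve and your fingers off balls and bushes. Then put the rod back fully home in its stand, and leave the other things on the bench where they are.

Things in the scene. Friction and masses are not known exactly. Their poses are not given: they have to be found in the camera images.
- rod: stirring rod, upright in the stand at the start: white plastic shaft 10 dia, blue round grip 18 dia from 100 to 165 above the tip, total length 165, 60 g. Origin at the centre of its lower tip, z along the rod towards the grip
- stand: the rod's fixed bench stand: grey foot 58 dia x 10, aluminium tube 25 dia on it up to height 52. Bore 13.4 dia, 42 deep (its floor is 10 above the bench), the top 6 flared to 19. Origin on the bench on the bore's axis, z up
- stand_mouth (a point): centre of the bore's mouth at the top of the stand's tube, 52 above the bench
- sieve: fixed round steel sieve standing on its closed receiver pan, one stack: inner dia 128, outer dia at most 141, rim 103 above the bench. Top of the grid plate 58 above the bench, plate 4 thick; pan floor 4 above the bench. Origin on the bench on the stack's axis, z up
- sieve_plate (a point): centre of the plate's top face, 58 above the bench, axes as the sieve's. Welded grid of 8 wide bars centred at -37.5, -12.5, 12.5 and 37.5 along its x and y, leaving holes 17 wide at 25 pitch: centres 0, +-25, and +-50 (these run out to the wall); the four corners by the wall are blank
- ball_1: smooth white ceramic deburring ball, 24 dia, 19 g, lying in a hole of the sieve plate, too big to pass; origin at its centre (it turns as the ball rolls)
- ball_2: smooth white ceramic deburring ball, 24 dia, 19 g, lying in a hole of the sieve plate, too big to pass; origin at its centre (it turns as the ball rolls)
- ball_3: smooth white ceramic deburring ball, 24 dia, 19 g, lying in a hole of the sieve plate, too big to pass; origin at its centre (it turns as the ball rolls)
- ball_4: smooth white ceramic deburring ball, 24 dia, 19 g, lying in a hole of the sieve plate, too big to pass; origin at its centre (it turns as the ball rolls)
- ball_5: smooth white ceramic deburring ball, 24 dia, 19 g, lying in a hole of the sieve plate, too big to pass; origin at its centre (it turns as the ball rolls)
- ball_6: smooth white ceramic deburring ball, 24 dia, 19 g, lying in a hole of the sieve plate, too big to pass; origin at its centre (it turns as the ball rolls)
- bush_1: brass bush, 12 dia x 8 high, 10 g, standing on the bars of the sieve plate at the start; small enough to drop through any free hole; origin at its centre, z along its axis
- bush_2: brass bush, 12 dia x 8 high, 10 g, standing on the bars of the sieve plate at the start; small enough to drop through any free hole; origin at its centre, z along its axis
- bush_3: brass bush, 12 dia x 8 high, 10 g, standing on the bars of the sieve plate at the start; small enough to drop through any free hole; origin at its centre, z along its axis
- bush_4: brass bush, 12 dia x 8 high, 10 g, standing on the bars of the sieve plate at the start; small enough to drop through any free hole; origin at its centre, z along its axis
- parts_bin: blue open small-parts bin with brass parts in it, 76 x 70 x 40; a bystander; origin under its centre
- oil_bottle: yellow dropper bottle with a red spout, 36 dia x 110; a bystander; origin under its centre
- rotor_near: grey turned rotor standing on its flange, 54 dia x 54; a bystander; origin under its centre

How it is judged:
On the way, in this order (a step that is already met when the one before it is completed fails the run):
1. the rod, out of its stand, is down among the balls in the sieve (horizontal distance between rod and sieve below 0.06 m and z of rod in the frame of sieve below 0.08 m), for 0.2 s.
2. all four bushes have dropped through the plate into the pan (z of each of bush_1, bush_2, bush_3, bush_4 in the frame of sieve below 0.045 m and horizontal distance between each of bush_1, bush_2, bush_3, bush_4 and sieve below 0.062 m), for 0.2 s.
At the end, for the whole second after the job is handed in: The rod is in its stand: tip within 4 mm of the bore's axis and 6 mm of its floor, at most 0.15 rad off upright. All four bushes lie in the pan (centres under 45 mm above the bench), all six balls are on the grid inside the sieve, and rod, balls and bushes are at rest (all of step 2 and horizontal distance between rod and stand below 0.004 m and z of rod in the frame of stand below 0.016 m and angle between rod's own z axis and vertical below 0.15 rad and z of ball_1 in the frame of sieve between 0.062 and 0.095 m and z of ball_2 in the frame of sieve between 0.062 and 0.095 m and z of ball_3 in the frame of sieve between 0.062 and 0.095 m and z of ball_4 in the frame of sieve between 0.062 and 0.095 m and z of ball_5 in the frame of sieve between 0.062 and 0.095 m and z of ball_6 in the frame of sieve between 0.062 and 0.095 m and horizontal distance between each of ball_1, ball_2, ball_3, ball_4, ball_5, ball_6 and sieve below 0.06 m and linear speed of each of rod, ball_1, ball_2, ball_3, ball_4, ball_5, ball_6, bush_1, bush_2, bush_3, bush_4 below 0.02 m/s); the robot touches nothing.
It fails at once if a ball leaves the sieve (horizontal distance between any of ball_1, ball_2, ball_3, ball_4, ball_5, ball_6 and sieve above 0.068 m).
It fails at once if the fingers touch a ball or a bush (contact force between the fingers and ball_1 above 0.5 N or contact force between the fingers and ball_2 above 0.5 N or contact force between the fingers and ball_3 above 0.5 N or contact force between the fingers and ball_4 above 0.5 N or contact force between the fingers and ball_5 above 0.5 N or contact force between the fingers and ball_6 above 0.5 N or contact force between the fingers and bush_1 above 0.5 N or contact force between the fingers and bush_2 above 0.5 N or contact force between the fingers and bush_3 above 0.5 N or contact force between the fingers and bush_4 above 0.5 N).
It fails at once if a bystander is moved by more than 20 mm (distance of any of parts_bin, oil_bottle, rotor_near from where it was at the start of the episode above 0.02 m).
It also fails if it takes over 72 s, if anything falls off the work surface, if the arm or the gripper's body presses on something with over 40 N, if the wrist force passes 120 N, or if a joint passes its speed limit or range.

### The arm

A 7-joint arm with a two-finger parallel gripper is mounted at the origin on a cart in front of the work surface, level with it; the furniture and walls round the work are solid. World frame = base frame: x ahead of the robot, y to its left, z up, the work surface at z = 0. Lengths are in m, angles in rad, forces in N, time in s.
With the tool pointing down it reaches from about 0.35 to 0.9 m from the base axis. Payload 8.1 kg.
Tool frame: the origin (TCP) lies at the very end of the fingers, on their centre line; the grasp point (between the pads) lies 19 mm behind it; z points along the fingers, y is the line along which they close (so a half turn about z gives the same grasp; the last joint's range is limited). The gripper opens to 92 mm and grips with 3 to 60 N. Pads are 19 mm wide; open, the fingers measure 130 mm over their backs; the gripper's body (75 mm by 190 mm) begins 47 mm behind the grasp point.
Start: joints at [1.227, 0.434, 0.025, 1.573, -0.012, 1.134, -0.075], TCP at [0.149, -0.607, 0.227] pointing down, gripper open.
Joint ranges: [-2.62, 2.62], [-0.44, 2.09], [-1.27, 1.32], [0.08, 2.57], [-1.32, 4.46], [0.12, 2], [-2.74, 2.74]. Speed limits (rad/s): [2.22, 2.22, 3.01, 3.01, 3.14, 3.14, 3.14].

### API

Orientations are given as a rotation vector (axis times angle).
In Python, from cell import observe, get_image, sign_off, find_in, trace, place_of gives the robot as it stands. The module is installed in compiled form; this text tells all that it offers.
- The arm moves only by the shell command python3 -m handwheel 'ROWS' [OPENING] [FORCE]. ROWS is JSON, a list of rows, each a list of 6 numbers: the shift along the tool's x, y, z each as a share of 0.02 m, from -1 to 1, then the turn, a rotation vector about the tool's x, y, z each as a share of 4 degrees, from -1 to 1. A call has 1 to 8 rows; each row shifts and turns the commanded pose from where the row before left it, along the tool's axes as they then stand; what a row does not reach is not made up. A row lasts 1/12 s, in which the tool goes at most 41.7 mm and 7.16 degrees, less where a joint would pass 70% of its speed; a pose out of reach is approached as far as the arm can. A call with a number of a shift or a turn outside -1 to 1 is refused whole. A call with a gripper value outside its range is refused whole. OPENING is the opening, from 0 (shut) to 1 (fully open), set as the call begins (- or left out, the last holds). The fingers move at their own pace and stop on an object; FORCE is the grip in N (left out, the last holds). Time passes only in rows, so rows that do not move let the fingers close. It gives the time, the measured TCP pose, the force, the opening and the grip force at its end, in the units of the state.
- observe(): the state, without advancing time (a new reading comes with each control period).
- get_image(name): name is "side" or "top"; returns a dict with "image" (384x512x3 uint8, red, green, blue), "fx", "fy", "cx", "cy" (pixels), "position" and "orientation" of the camera in the world. Camera axes: x right, y down, z forward; pixel columns grow to the right and rows downward; lengths in m; the calibration is good to about 2 mm. A picture is of the moment at which its call begins. There is no depth.
- sign_off(): hands the job in; it is judged then, once.
Trained networks look in the newest picture that a camera, given by its name, has taken for a name from the list of things; names that differ only in an ending like _2 or _b are one class to them, and where a whole thing is asked for, a point or a joint stands for the part that bears it (a point fixed in the world has none). Each returns a list of dicts, best first, with "score" (0 to 1); they miss things now and then, are a little off and sometimes report something else, mostly with a low value. They report only what shows in the picture. A call takes as long as a camera call.
- find_in(label, camera): "rect" ([centre column, centre row, width, height] as shares, 0 to 1, of the picture: columns of its width, rows of its height, round what is visible of it).
- trace(label, camera): "region" (384x512 bool, what is visible of it) and "rect" ([centre column, centre row, width, height] as shares, 0 to 1, of the picture: columns of its width, rows of its height, round what is visible of it).
- place_of(label, camera): "point" ([column, row] as shares, 0 to 1, of the picture: columns of its width, rows of its height: a listed point, or the origin of a listed thing).
The state is a dict: "clock": time; "joints": joint angles; "dq": joint speeds; "joint_efforts": joint torques, N m; "position": TCP position; "ee_rot": TCP orientation; "force": force on the tool from outside, world axes, zero at the start; "ft_torque": the same for the moment, N m; "width": opening from 0.0 (shut) to 1.0 (fully open); "gripper_force": force on a finger pad.
Only numpy, scipy, OpenCV 4.12 (cv2) and the standard library are available. Lean on these libraries where they do the work, as an engineer would, in place of code of your own. Each camera call takes 0.05 s, during which the arm holds its last target. There are 200 camera calls.

## Working session

There is one attempt and no reset: what is moved stays moved. The work goes in short steps, Python scripts to look and compute and a shell command to move; the robot and the scene stay as the last step left them, time stands still between calls to the robot, and variables do not carry over. Pictures are saved under pics/ and viewed, at most 10 in all, crops included, and the job is handed in when it is done.

```bash
mkdir -p pics; cat > h.py <<'E'
import numpy as np, cv2
from scipy.spatial.transform import Rotation as R
from cell import observe, get_image, sign_off, find_in, trace, place_of
def ray(c,u,v):
    d=np.array([(u-c["cx"])/c["fx"],(v-c["cy"])/c["fy"],1.])
    o=np.array(c["orientation"],float)
    M=R.from_rotvec(o).as_matrix() if o.shape==(3,) else (o if o.shape==(3,3) else R.from_quat(o).as_matrix())
    return np.array(c["position"]),M@d
def onz(c,u,v,z):
    p,d=ray(c,u,v); return p+d*(z-p[2])/d[2]
def proj(c,P):
    o=np.array(c["orientation"],float); M=R.from_rotvec(o).as_matrix() if o.shape==(3,) else o
    q=M.T@(np.array(P)-c["position"]); return c["fx"]*q[0]/q[2]+c["cx"],c["fy"]*q[1]/q[2]+c["cy"]
def tri(a,b):
    (p,d),(q,e)=a,b
    A=np.stack([d,-e],1); s=np.linalg.lstsq(A,q-p,rcond=None)[0]
    return (p+d*s[0]+q+e*s[1])/2, np.linalg.norm(p+d*s[0]-q-e*s[1])
E
python3 - <<'E'
from h import *
s=observe(); print(s)
cs={}
for n in("top","side"):
    c=get_image(n);cs[n]=c
    cv2.imwrite(f"pics/{n}0.png",c["image"][...,::-1]); print(n,c["position"],c["orientation"],c["fx"],c["cx"],c["cy"])
    for l in["rod","stand_mouth","stand","sieve","sieve_plate","ball_1","bush_1","parts_bin","oil_bottle","rotor_near"]:
        for r in place_of(l,n)[:8]:
            if r["score"]<.3: continue
            u,v=r["point"][0]*512,r["point"][1]*384
            z={"stand_mouth":.052,"sieve_plate":.058,"ball_1":.066,"bush_1":.062,"rod":.01}.get(l,0)
            print(n,l,round(r["score"],2),round(u,1),round(v,1),onz(c,u,v,z).round(4))
E
```

```text
{'clock': 0.0, 'joints': array([ 1.22742656,  0.43521972,  0.02495921,  1.57406767, -0.01161674,
        1.13398895, -0.07511048]), 'dq': array([-3.58604110e-05, -1.04574740e-03, -3.55735932e-04, -1.19435728e-03,
        1.23173911e-03,  1.00859229e-03, -2.02564928e-04]), 'joint_efforts': array([ 6.98481890e-04, -6.67847729e+01,  9.85446163e-01, -3.14455354e+01,
       -6.05588034e-02,  4.27313894e-02,  1.53761471e-04]), 'position': array([ 0.1488726 , -0.60650193,  0.22595821]), 'ee_rot': array([-3.11737166e+00, -3.76989963e-01,  4.74955093e-04]), 'force': array([-0.424427  , -0.45213694, -0.18606465]), 'ft_torque': array([ 0.05102341, -0.0034007 , -0.05857604]), 'gripper_force': 0.0, 'width': 0.9973381928416987}
top [0.2840694  0.02215043 1.2034252 ] [-2.12418465  2.1161531  -0.19033069] 366.96819985249425 256.62193635821023 199.17283785247452
top rod 0.65 353.9 240.2 [ 0.3753 -0.2836  0.01  ]
top stand_mouth 0.67 353.8 234.2 [ 0.3908 -0.2734  0.052 ]
top stand 0.49 349.7 236.6 [ 0.3877 -0.273   0.    ]
top sieve 0.69 334.5 191.2 [ 0.5392 -0.2286 -0.    ]
top sieve 0.45 353.9 239.5
[... 1348 characters left out ...]
0.554 -0.23   0.   ]
side sieve_plate 0.96 235.0 120.2 [ 0.5532 -0.2419  0.058 ]
side ball_1 0.52 236.6 115.7 [ 0.5487 -0.2535  0.066 ]
side ball_1 0.49 242.4 118.7 [ 0.5298 -0.2412  0.066 ]
side ball_1 0.43 245.4 124.7 [ 0.5189 -0.2161  0.066 ]
side ball_1 0.41 229.7 127.7 [ 0.5661 -0.2021  0.066 ]
side ball_1 0.36 230.5 117.2 [ 0.5672 -0.2465  0.066 ]
side bush_1 0.31 239.6 134.5 [ 0.5344 -0.179   0.062 ]
side parts_bin 0.73 296.6 171.5 [ 0.3596 -0.0922  0.    ]
side oil_bottle 0.82 195.7 170.1 [ 0.6648 -0.0869  0.    ]
side oil_bottle 0.68 297.6 174.6 [ 0.3568 -0.0808  0.    ]
side rotor_near 0.7 302.8 327.1 [0.3556 0.3528 0.    ]
side rotor_near 0.65 235.7 117.3 [ 0.5594 -0.312  -0.    ]
```

```bash
python3 - <<'E'
import cv2,numpy as np
t=cv2.imread("pics/top0.png");s=cv2.imread("pics/side0.png")
a=cv2.resize(t[150:260,280:380],(400,440),interpolation=cv2.INTER_CUBIC)
b=cv2.resize(s[60:170,215:315],(400,440),interpolation=cv2.INTER_CUBIC)
cv2.imwrite("pics/c0.png",np.hstack([a,b]))
E
```

```text
(no output)
```

View pics/c0.png

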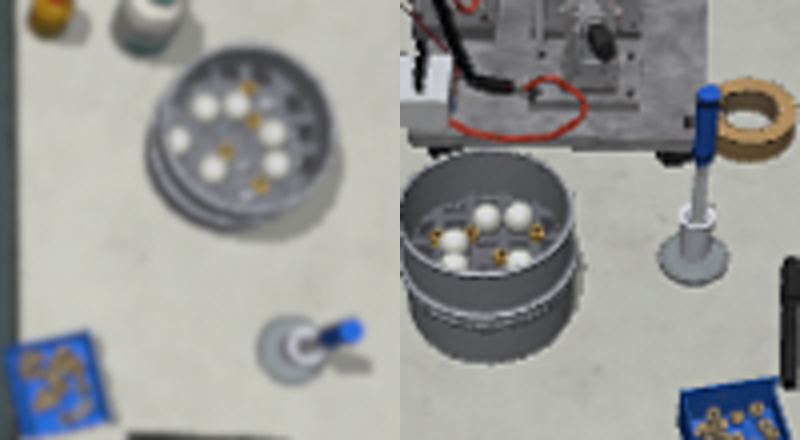

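View pics/side0.png

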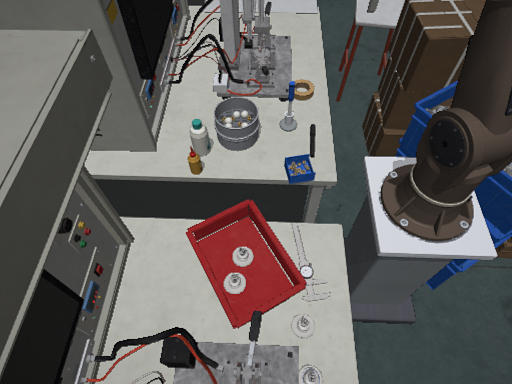

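```bash
python3 - <<'E'
from h import *
from scipy.optimize import least_squares
T=get_image("top");S=get_image("side")
# ball subpixel centroids in top by brightness near seeds
g=T["image"].astype(float).min(2)
seeds=[(205,107),(237,103),(272,131),(276,163),(213,167),(177,140)]
B=[]
for a,b in seeds:
    u,v=280+a/4-.4,150+b/4-.4
    for _ in range(4):
        ys,xs=np.mgrid[int(v)-5:int(v)+7,int(u)-5:int(u)+7]
        w=np.clip(g[ys,xs]-165,0,None)*(np.hypot(xs-u,ys-v)<4.5)
        u,v=(w*xs).sum()/w.sum(),(w*ys).sum()/w.sum()
    B.append(onz(T,u,v,.0665)[:2])
B=np.array(B);print("balls",B.round(4))
bs=[(249,87),(254,121),(226,151),(260,184)]
Q=np.array([onz(T,280+a/4-.4,150+b/4-.4,.062)[:2] for a,b in bs]);print("bush",Q.round(4))
def res(p):
    c,s=np.cos(p[2]),np.sin(p[2]);L=(B-p[:2])@np.array([[c,-s],[s,c]])
    return (L-np.round(L/.025)*.025).ravel()
best=[]
for yaw in np.arange(-.8,.8,.05):
  for dx in np.arange(-.012,.013,.006):
    for dy in np.arange(-.012,.013,.006):
      r=least_squares(res,[.5535+dx,-.232+dy,yaw]);best.append((r.cost,*r.x.round(4)))
best=sorted(set(best));seen=[]
for b in best:
    if all(np.hypot(b[1]-q[1],b[2]-q[2])>.003 or abs(b[3]-q[3])>.04 for q in seen): seen.append(b)
for b in seen[:6]:print(np.round((2*b[0]/6)**.5*1e3,2),b[1:])
# rim circle from top: use trace
for n,c in(("top",T),("side",S)):
    t=trace("sieve",n)[0];r=t["rect"];print(n,"sieve rect",t["score"],[round(x,1) for x in (r[0]*512,r[1]*384,r[2]*512,r[3]*384)])
rt=tri(ray(T,280+349/4-.4,150+330/4-.4),ray(S,215+310/4-.4,60+92/4-.4));print("rodtop",rt)
print("mouth",tri(ray(T,280+305/4-.4,150+347/4-.4),ray(S,215+298/4-.4,60+216/4-.4)))
print("foot",onz(T,280+291/4-.4,150+350/4-.4,.008),onz(S,215+294/4-.4,60+260/4-.4,.008))
for u,v in((215,97),(290,97),(228,45),(262,40)):print("mach",onz(S,u,v,0).round(3))
for p in seen[:2]:
    for z,rr in((.103,.0705),(.0,.0705)):
        pts=[proj(T,(p[1]+rr*np.cos(a),p[2]+rr*np.sin(a),z)) for a in np.arange(0,6.3,.05)]
        print(z,np.min(pts,0).round(1),np.max(pts,0).round(1))
E
```

```text
balls [[ 0.5744 -0.2054]
 [ 0.5761 -0.2303]
 [ 0.553  -0.2584]
 [ 0.528  -0.2598]
 [ 0.5241 -0.2095]
 [ 0.5469 -0.1832]]
bush [[ 0.5911 -0.2415]
 [ 0.5631 -0.2445]
 [ 0.5386 -0.2213]
 [ 0.5119 -0.2472]]
0.47 (np.float64(0.576), np.float64(-0.2307), np.float64(0.0816))
0.47 (np.float64(0.5511), np.float64(-0.2327), np.float64(0.0816))
0.47 (np.float64(0.549), np.float64(-0.2078), np.float64(0.0816))
6.53 (np.float64(0.5528), np.float64(-0.221), np.float64(-0.618))
6.53 (np.float64(0.5383), np.float64(-0.2414), np.float64(-0.618))
6.53 (np.float64(0.5732), np.float64(-0.2355), np.float64(-0.618))
top sieve rect 0.56 [339.0, 186.6, 46.4, 47.6]
side sieve rect 0.78 [237.0, 124.8, 46.0, 54.1]
rodtop (array([ 0.38446178, -0.27711301,  0.17939074]), np.float64(0.0009891583519870822))
mouth (array([ 0.38381358, -0.2786326 ,  0.05524922]), np.float64(6.384606818928024e-05))
foot [ 0.38541087 -0.27955281  0.008     ] [ 0.38381966 -0.27628413  0.008     ]
mach [ 0.64  -0.409  0.   ]
mach [ 0.375 -0.417  0.   ]
mach [ 0.62  -0.712  0.   ]
mach [ 0.484 -0.749 -0.   ]
0.103 [318.6 150.8] [364.4 195. ]
0.0 [313.7 160.3] [355.7 201.1]
0.103 [319.5 158.4] [365.4 203.1]
0.0 [314.5 167.4] [356.7 208.5]
```

View pics/top0.png

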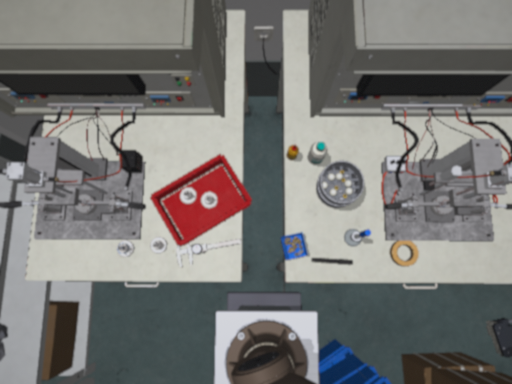

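```bash
python3 -m handwheel '[[0,0,0,0,0,0.76],[0,0,0,0,0,0.76],[0,0,0,0,0,0.76],[0.8,-0.95,0,0,0,0],[0.8,-0.95,0,0,0,0],[0.8,-0.95,0,0,0,0],[0.8,-0.95,0,0,0,0],[0.8,-0.95,0,0,0,0]]' 1 40
python3 -m handwheel '[[0.8,-0.95,0,0,0,0],[0.8,-0.95,0,0,0,0],[0.8,-0.95,0,0,0,0],[0.8,-0.95,0,0,0,0],[0.8,-0.95,0,0,0,0],[0.8,-0.95,0,0,0,0],[0.8,-0.95,0,0,0,0],[0.8,-0.95,0,0,0,0]]'
cat >> h.py <<'E'
SC=np.array([.5511,-.2327]);ST=np.array([.3845,-.2785])
def go(x,y,z):
    s=observe();M=R.from_rotvec(s["ee_rot"]).as_matrix()
    d=M.T@(np.array([x,y,z])-s["position"])
    e=R.from_matrix(M)
    print("t",round(s["clock"],2),"pos",s["position"].round(4),"yaw",np.degrees(np.arctan2(M[1,0],M[0,0])).round(2),"tilt",M[:2,2].round(4),"F",s["force"].round(2),"w",round(s["width"],3),"gf",s["gripper_force"]);print("shares of 20mm:",(d/.02).round(2))
E
python3 -c "
from h import *
go(*ST,.126)"
```

```text
clock: 1.97
position: [0.2216, -0.5048, 0.2268]
ee_rot: [3.139, 0.128, 0.0]
force: [0.2, -0.5, 0.2]
width: 0.997
gripper_force: 0.0
clock: 2.63
position: [0.3368, -0.3429, 0.2269]
ee_rot: [3.139, 0.128, 0.001]
force: [0.9, -0.2, -0.3]
width: 0.999
gripper_force: 0.0
t 2.63 pos [ 0.3368 -0.3429  0.2269] yaw 4.67 tilt [ 0.0004 -0.0004] F [ 0.9  -0.2  -0.32] w 0.999 gf 0.0
shares of 20mm: [ 2.64 -3.02  5.05]
```

```bash
python3 -m handwheel '[[0.6,-0.7,0,0,0,0],[0.6,-0.7,0,0,0,0],[0,0,0,0,0,0],[0,0,0,0,0,0],[0,0,0,0,0,0]]' >/dev/null
python3 -c "
from h import *
go(*ST,.126)"
```

```text
t 3.05 pos [ 0.3575 -0.3146  0.2268] yaw 4.65 tilt [-0.0002 -0.0005] F [-0.26 -1.2   0.82] w 1.002 gf 0.0
shares of 20mm: [ 1.49 -1.69  5.04]
```

```bash
python3 -m handwheel '[[0.75,-0.85,0,0,0,0],[0.74,-0.84,0,0,0,0],[0,0,0.9,0,0,0],[0,0,0.9,0,0,0],[0,0,0.9,0,0,0],[0,0,0.9,0,0,0],[0,0,0.9,0,0,0],[0,0,0.5,0,0,0]]' >/dev/null
python3 -m handwheel '[[0,0,0,0,0,0],[0,0,0,0,0,0]]' >/dev/null
python3 - <<'E'
from h import *
go(*ST,.126)
S=get_image("side");T=get_image("top")
cv2.imwrite("pics/g.png",np.hstack([cv2.resize(c["image"][a:a+90,b:b+90,::-1],(400,400),interpolation=cv2.INTER_CUBIC) for c,a,b in((S,55,245),(T,190,310))]))
p=observe()["position"]
for c,a,b in((S,55,245),(T,190,310)): print([tuple(np.round((np.array(proj(c,p-[0,0,h]))-[b,a]+.5)*400/90)) for h in(0,-.049,.07)])
E
```

```text
t 3.88 pos [ 0.3844 -0.2784  0.1267] yaw 4.61 tilt [-0.0008  0.0003] F [-1.07  0.75  0.7 ] w 1.001 gf 0.0
shares of 20mm: [0.01 0.01 0.04]
[(np.float64(204.0), np.float64(185.0)), (np.float64(209.0), np.float64(127.0)), (np.float64(197.0), np.float64(260.0))]
[(np.float64(234.0), np.float64(197.0)), (np.float64(256.0), np.float64(189.0)), (np.float64(207.0), np.float64(206.0))]
```

View pics/g.png

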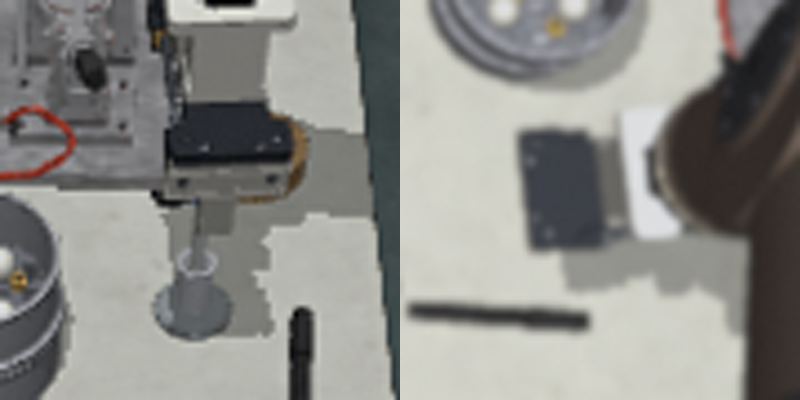

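```bash
python3 -m handwheel '[[0,0,0,0,0,0],[0,0,0,0,0,0],[0,0,0,0,0,0],[0,0,0,0,0,0],[0,0,0,0,0,0],[0,0,0,0,0,0],[0,0,0,0,0,0],[0,0,0,0,0,0]]' 0 40
python3 -m handwheel '[[0,0,0,0,0,0],[0,0,0,0,0,0],[0,0,0,0,0,0],[0,0,0,0,0,0]]' 0 50
python3 -c "
from h import *
go(*ST,.126)"
```

```text
clock: 4.65
position: [0.3848, -0.2779, 0.1267]
ee_rot: [3.139, 0.128, -0.0]
force: [-0.1, -0.2, -1.2]
width: 0.47
gripper_force: 0.0
clock: 4.98
position: [0.3849, -0.2781, 0.1267]
ee_rot: [3.139, 0.128, 0.0]
force: [0.0, -3.9, -2.4]
width: 0.187
gripper_force: 50.0
t 4.98 pos [ 0.3849 -0.2781  0.1267] yaw 4.67 tilt [ 0.0001 -0.0004] F [ 0.02 -3.94 -2.42] w 0.187 gf 49.96646046638489
shares of 20mm: [-0.02  0.02  0.04]
```

```bash
python3 -m handwheel '[[0,0,-0.5,0,0,0],[0,0,-1,0,0,0],[0,0,-1,0,0,0],[0,0,-1,0,0,0],[0,0,-1,0,0,0],[0,0,-1,0,0,0],[0,0,-0.5,0,0,0],[0,0,0,0,0,0]]' 
python3 - <<'E'
from h import *
a=.0816;Rm=np.array([[np.cos(a),-np.sin(a)],[np.sin(a),np.cos(a)]])
go(*(SC+Rm@[.025,-.025]),.1785)
p=observe()["position"]
S=get_image("side");T=get_image("top")
cv2.imwrite("pics/l.png",np.hstack([cv2.resize(c["image"][a:a+90,b:b+90,::-1],(400,400),interpolation=cv2.INTER_CUBIC) for c,a,b in((S,45,225),(T,170,310))]))
for c,a,b in((S,45,225),(T,170,310)): print([tuple(np.round((np.array(proj(c,p-[0,0,h]))-[b,a]+.5)*400/90)) for h in(0,.0567,.1167)])
E
```

```text
clock: 5.65
position: [0.3859, -0.2783, 0.2492]
ee_rot: [3.137, 0.128, 0.005]
force: [0.8, 0.3, -0.8]
width: 0.189
gripper_force: 50.0
t 5.65 pos [ 0.3859 -0.2783  0.2492] yaw 4.67 tilt [ 0.0036 -0.0021] F [ 0.83  0.26 -0.81] w 0.189 gf 49.95082497596741
shares of 20mm: [ 9.66 -0.36  3.57]
[(np.float64(306.0), np.float64(76.0)), (np.float64(299.0), np.float64(151.0)), (np.float64(292.0), np.float64(224.0))]
[(np.float64(291.0), np.float64(265.0)), (np.float64(263.0), np.float64(275.0)), (np.float64(236.0), np.float64(284.0))]
```

View pics/l.png

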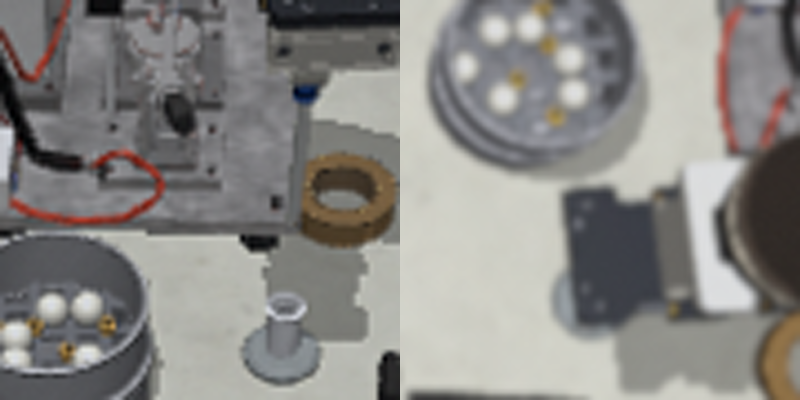

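```bash
python3 -m handwheel '[[0.8,0,0,0,0,0],[1,-0.06,0,0,0,0],[1,-0.06,0,0,0,0],[1,-0.06,0,0,0,0],[1,-0.06,0,0,0,0],[1,-0.06,0,0,0,0],[1,-0.06,0,0,0,0],[1,-0.06,0,0,0,0]]' >/dev/null
python3 -m handwheel '[[1,0,0,0,0,0],[0.8,0,0,0,0,0],[0,0,0,0,0,0],[0,0,0,0,0,0],[0,0,0,0,0,0]]' >/dev/null
cat >> h.py <<'E'
a_=.0816;Rm=np.array([[np.cos(a_),-np.sin(a_)],[np.sin(a_),np.cos(a_)]])
def gl(x,y,z):
    p=observe()["position"];print("local",((p[:2]-SC)@Rm*1e3).round(1)); go(*(SC+Rm@[x/1e3,y/1e3]),z)
def pic(name,win,cam="side"):
    x,y,w,h=win;c=get_image(cam);k=800//w if cam=="side" else 6
    im=cv2.resize(c["image"][y:y+h,x:x+w,::-1],(w*k,h*k),interpolation=cv2.INTER_CUBIC);cv2.imwrite("pics/"+name,im)
    p=observe()["position"]
    f=lambda P:tuple(np.round((np.array(proj(c,P))-[x,y]+.5)*k).astype(int).tolist())
    print("tcp",f(p),"tip",f(p-[0,0,.1167]))
    for q in((0,0),(25,-25),(37.5,-12.5),(12.5,-12.5),(-12.5,12.5),(-37.5,-12.5)): print(q,f([*(SC+Rm@(np.array(q)/1e3)),.058]),end=" ")
E
python3 - <<'E'
from h import *
gl(25,-25,.178)
pic("s1.png",(200,50,80,60+10))
E
```

```text
local [ 21.4 -23. ]
t 6.83 pos [ 0.5743 -0.2539  0.2453] yaw 4.66 tilt [-0.0026  0.0006] F [ 0.3  -0.54 -0.99] w 0.187 gf 49.95089292526245
shares of 20mm: [0.19 0.1  3.37]
tcp (241, 177) tip (274, 506)
(0, 0) (360, 729) (25, -25) (280, 674) (37.5, -12.5) (240, 704) (12.5, -12.5) (320, 701) (-12.5, 12.5) (400, 757) (-37.5, -12.5) (479, 695)
```

View pics/s1.png

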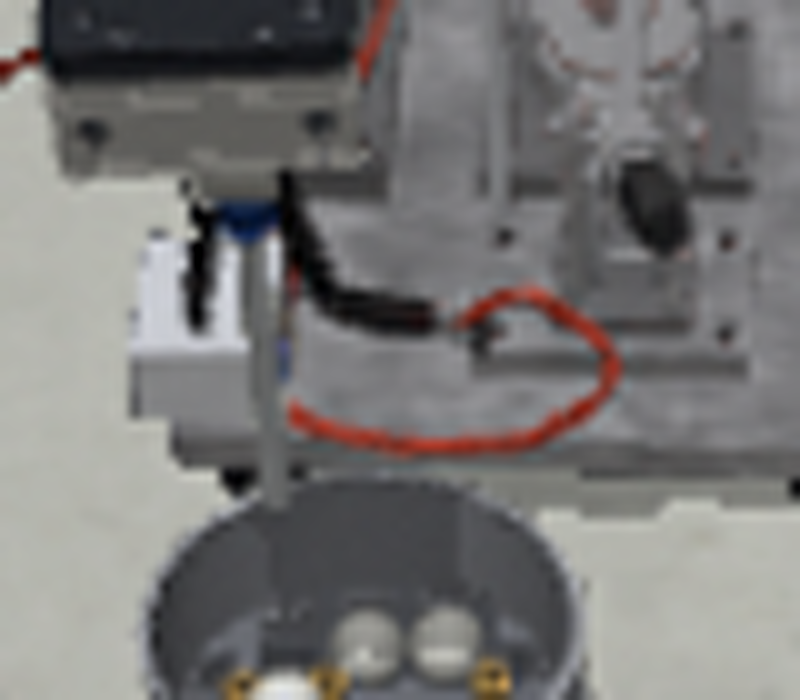

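```bash
sed -i 's/^SC=.*;ST/SC=np.array([.5496,-.2337]);ST/' h.py; python3 -c "
from h import *
gl(25,-25,.178)"
```

```text
local [ 22.9 -22.4]
t 6.88 pos [ 0.5742 -0.2541  0.2458] yaw 4.64 tilt [-0.002   0.0003] F [ 0.07 -0.17  0.25] w 0.187 gf 49.95091795921326
shares of 20mm: [0.11 0.13 3.39]
```

```bash
python3 -m handwheel '[[0.11,0.13,0,0,0,0],[0,0,0.7,0,0,0],[0,0,0.7,0,0,0],[0,0,0.7,0,0,0],[0,0,0.6,0,0,0],[0,0,0.45,0,0,0],[0,0,0,0,0,0],[0,0,0,0,0,0]]' >/dev/null; python3 -c "
from h import *
gl(25,-25,.178)
pic('s2.png',(205,90,60,60))"
```

```text
local [ 26.1 -24.9]
t 7.55 pos [ 0.5776 -0.2564  0.1836] yaw 4.66 tilt [-0.0006  0.0001] F [-0.83  0.19 -0.51] w 0.186 gf 49.95100736618042
shares of 20mm: [-0.06  0.    0.28]
tcp (256, -62) tip (296, 325)
(0, 0) (409, 424) (25, -25) (305, 353) (37.5, -12.5) (253, 392) (12.5, -12.5) (357, 388) (-12.5, 12.5) (462, 461) (-37.5, -12.5) (564, 381)
```

View pics/s2.png

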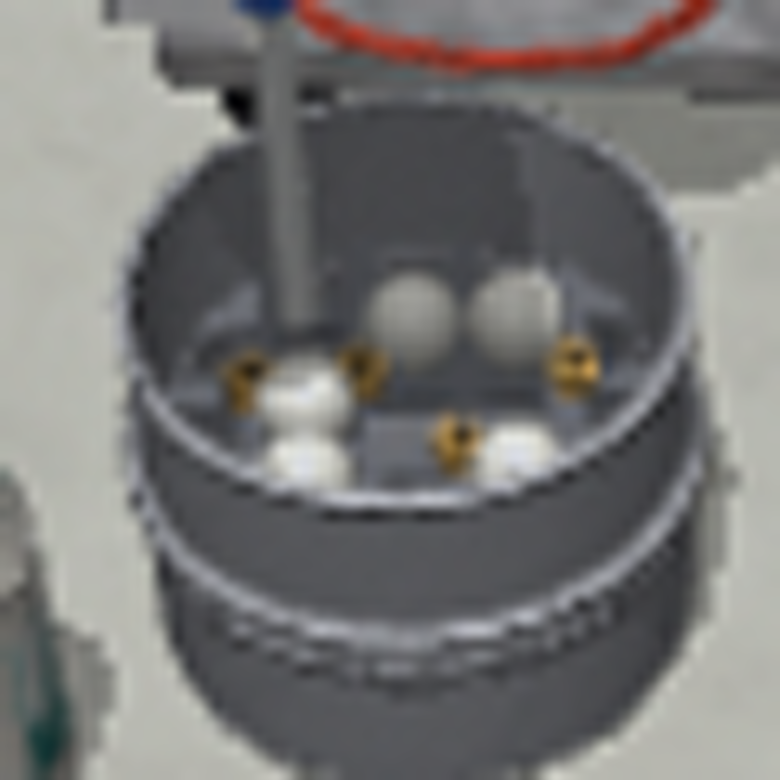

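```bash
python3 -m handwheel '[[-0.05,0,0.14,0,0,0],[0,0,0.12,0,0,0],[0,0,0,0,0,0],[0,0,0,0,0,0]]' >/dev/null; python3 -c "
from h import *
gl(42,-8,.178)"
```

```text
local [ 25.4 -24.8]
t 7.93 pos [ 0.5769 -0.2564  0.1787] yaw 4.67 tilt [ 0.0001 -0.0002] F [ 0.52 -0.48 -0.65] w 0.19 gf 49.9509733915329
shares of 20mm: [ 0.83 -0.84  0.03]
```

```bash
python3 -m handwheel '[[0.15,-0.15,0.03,0,0,0],[0.15,-0.15,0,0,0,0],[0.15,-0.15,0,0,0,0],[0.15,-0.15,0,0,0,0],[0.15,-0.15,0,0,0,0],[0.15,-0.15,0,0,0,0],[0,0,0,0,0,0],[0,0,0,0,0,0]]'; python3 -m handwheel '[[-0.3,0.3,0,0,0,0],[-0.3,0.3,0,0,0,0],[-0.3,0.3,0,0,0,0],[0,0,0,0,0,0],[0,0,0,0,0,0]]'; python3 -c "
from h import *
gl(0,0,.178)
pic('s3.png',(205,90,60,60))"
```

```text
clock: 8.6
position: [0.5936, -0.2366, 0.1779]
ee_rot: [-3.139, -0.129, -0.0]
force: [0.3, 0.5, -0.8]
width: 0.185
gripper_force: 50.0
clock: 9.02
position: [0.5761, -0.2578, 0.178]
ee_rot: [3.139, 0.124, -0.0]
force: [-0.3, 0.5, -0.2]
width: 0.191
gripper_force: 50.0
local [ 24.4 -26.1]
t 9.02 pos [ 0.5761 -0.2578  0.178 ] yaw 4.54 tilt [-0.0001 -0.0005] F [-0.33  0.53 -0.22] w 0.191 gf 49.9509733915329
shares of 20mm: [-1.22 -1.3   0.  ]
tcp (265, -40) tip (304, 342)
(0, 0) (409, 424) (25, -25) (305, 353) (37.5, -12.5) (253, 392) (12.5, -12.5) (357, 388) (-12.5, 12.5) (462, 461) (-37.5, -12.5) (564, 381)
```

View pics/s3.png

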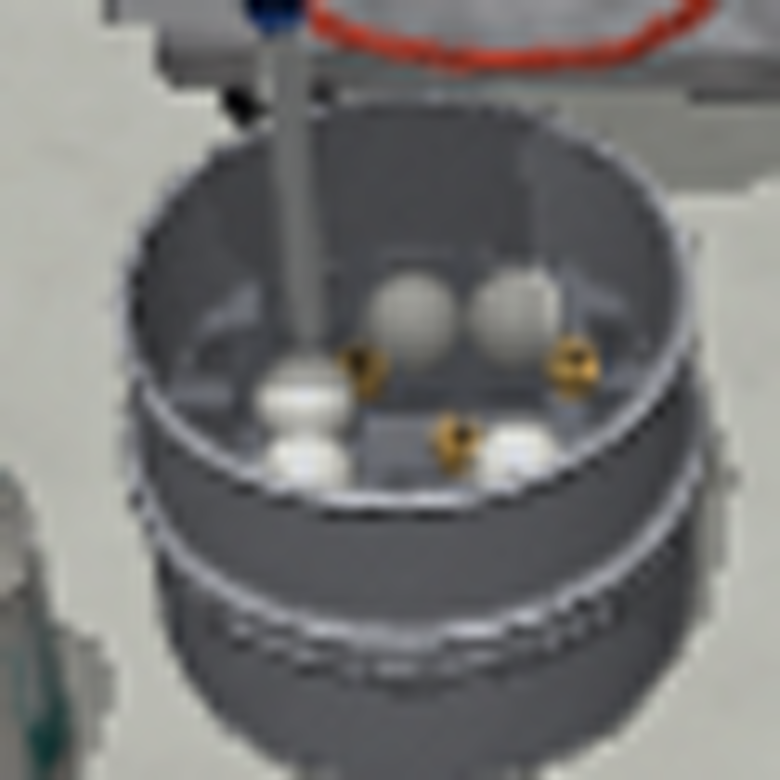

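Bush A is gone from the plate, and the rod stands behind ball 2. Next I push B towards hole (0,0).

```bash
python3 -m handwheel '[[-0.15,-0.15,0,0,0,0],[-0.15,-0.15,0,0,0,0],[-0.15,-0.15,0,0,0,0],[-0.15,-0.15,0,0,0,0],[-0.15,-0.15,0,0,0,0],[-0.15,-0.15,0,0,0,0],[-0.15,-0.15,0,0,0,0],[-0.15,-0.13,0,0,0,0]]';python3 -m handwheel '[[0,0,0,0,0,0],[0,0,0,0,0,0]]'>/dev/null; python3 -c "
from h import *
gl(-25,-1,.178)
pic('s4.png',(205,90,60,60))"
```

```text
clock: 9.73
position: [0.5507, -0.2344, 0.178]
ee_rot: [3.139, 0.128, 0.0]
force: [0.9, -0.0, -0.6]
width: 0.187
gripper_force: 50.0
local [ 1.3 -1.2]
t 9.9 pos [ 0.551  -0.2348  0.1781] yaw 4.68 tilt [ 0.0002 -0.0002] F [-0.13  0.33 -0.58] w 0.188 gf 49.95082676410675
shares of 20mm: [-1.31 -0.01  0.  ]
tcp (372, 30) tip (403, 410)
(0, 0) (409, 424) (25, -25) (305, 353) (37.5, -12.5) (253, 392) (12.5, -12.5) (357, 388) (-12.5, 12.5) (462, 461) (-37.5, -12.5) (564, 381)
```

View pics/s4.png

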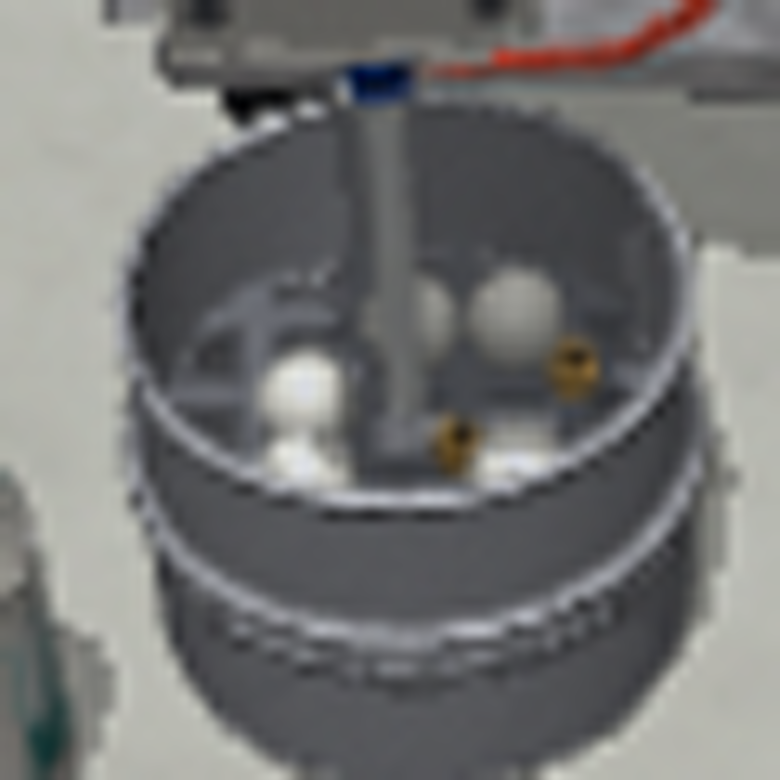

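B has dropped too (no brass at 362,368 now), with C at (457,442) and D at (573,364). Now C, then D.

```bash
python3 -m handwheel '[[-0.3,0.1,0,0,0,0],[-0.33,0,0,0,0,0],[-0.33,0,0,0,0,0],[-0.33,-0.1,0,0,0,0],[0,0,0,0,0,0],[0,0,0,0,0,0]]'
python3 -m handwheel '[[0.15,-0.15,0,0,0,0],[0.15,-0.15,0,0,0,0],[0.15,-0.15,0,0,0,0],[0.15,-0.15,0,0,0,0],[0.15,-0.15,0,0,0,0],[0.15,-0.15,0,0,0,0],[0,0,0,0,0,0],[0,0,0,0,0,0]]'; python3 -m handwheel '[[-0.3,0.3,0,0,0,0],[-0.3,0.3,0,0,0,0],[-0.3,0.3,0,0,0,0],[0,0,0,0,0,0],[0,0,0,0,0,0]]'; python3 -c "
from h import *
gl(-42,-17,.178)"
python3 -m handwheel '[[-0.15,0.15,0,0,0,0],[-0.15,0.15,0,0,0,0],[-0.15,0.15,0,0,0,0],[-0.15,0.15,0,0,0,0],[-0.15,0.15,0,0,0,0],[-0.15,0.15,0,0,0,0],[0,0,0,0,0,0],[0,0,0,0,0,0]]'
python3 -c "
from h import *
gl(-42,-17,.178)
pic('s5.png',(205,90,60,60))"
```

```text
clock: 10.45
position: [0.5249, -0.237, 0.1781]
ee_rot: [3.139, 0.128, 0.0]
force: [0.1, -0.4, -0.1]
width: 0.184
gripper_force: 50.0
clock: 11.12
position: [0.542, -0.2171, 0.1779]
ee_rot: [-3.139, -0.129, 0.0]
force: [0.1, 0.3, -1.2]
width: 0.188
gripper_force: 50.0
clock: 11.53
position: [0.5246, -0.2381, 0.178]
ee_rot: [3.139, 0.125, -0.0]
force: [-0.5, -0.7, -1.1]
width: 0.191
gripper_force: 50.0
local [-25.3  -2.4]
t 11.53 pos [ 0.5246 -0.2381  0.178 ] yaw 4.54 tilt [-0.0001 -0.0004] F [-0.46 -0.68 -1.11] w 0.191 gf 49.95088577270508
shares of 20mm: [-0.83  0.73  0.  ]
clock: 12.2
position: [0.5087, -0.2566, 0.178]
ee_rot: [3.139, 0.127, 0.0]
force: [0.1, -0.2, -0.8]
width: 0.188
gripper_force: 50.0
local [-42.6 -19.5]
t 12.2 pos [ 0.5087 -0.2566  0.178 ] yaw 4.64 tilt [ 0.     -0.0001] F [ 0.11 -0.22 -0.84] w 0.188 gf 49.955779910087585
shares of 20mm: [ 0.03 -0.13 -0.  ]
tcp (571, -33) tip (583, 350)
(0, 0) (409, 424) (25, -25) (305, 353) (37.5, -12.5) (253, 392) (12.5, -12.5) (357, 388) (-12.5, 12.5) (462, 461) (-37.5, -12.5) (564, 381)
```

View pics/s5.png

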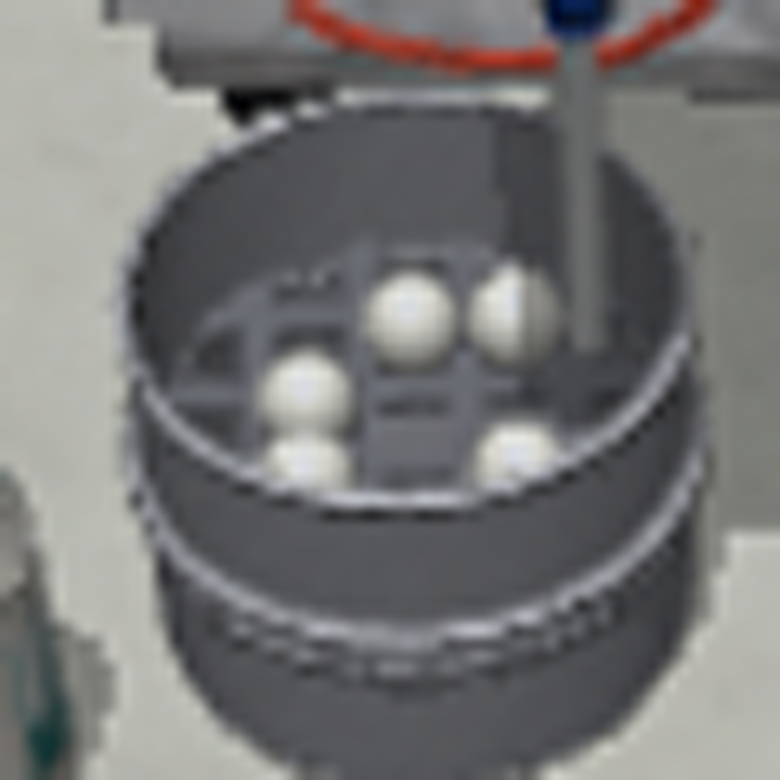

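```bash
python3 -m handwheel '[[0.1,-0.1,-0.3,0,0,0],[0,0,-0.8,0,0,0],[0,0,-0.9,0,0,0],[0,0,-0.9,0,0,0],[0,0,-0.8,0,0,0],[0,0,0,0,0,0],[0,0,0,0,0,0]]' >/dev/null
python3 - <<'E'
from h import *
go(.3848,-.2796,.2485)
T=get_image("top")
hsv=cv2.cvtColor(T["image"],cv2.COLOR_RGB2HSV)
m=((hsv[...,0]>8)&(hsv[...,0]<32)&(hsv[...,1]>90)&(hsv[...,2]>60)).astype(np.uint8)
def rep():
    n,l,st,ce=cv2.connectedComponentsWithStats(m)
    for i in range(1,n):
        P=onz(T,*ce[i],.062)[:2]
        if np.hypot(*(P-SC))<.08: print("brass",st[i,4],ce[i].round(1),((P-SC)@Rm*1e3).round(1))
rep()
b=cv2.cvtColor(cv2.imread("pics/top0.png"),cv2.COLOR_BGR2HSV);hsv=b
m=((hsv[...,0]>8)&(hsv[...,0]<32)&(hsv[...,1]>90)&(hsv[...,2]>60)).astype(np.uint8);print("before:");rep()
E
```

```text
t 12.83 pos [ 0.5115 -0.2539  0.2528] yaw 4.7 tilt [ 0.002  -0.0007] F [-0.22 -0.16 -1.  ] w 0.188 gf 49.95561361312866
shares of 20mm: [-6.42  0.76  0.2 ]
brass 2 [359.  187.5] [-16.2 -59.1]
brass 2 [340.  198.5] [-46.8   5.2]
before:
brass 5 [341.8 171.4] [ 40.6 -11. ]
brass 7 [343.  179.7] [ 13.1 -11.6]
brass 4 [336.  187.5] [-10.4  13.7]
brass 6 [344.5 196. ] [-39.9  -9.9]
```

```bash
python3 -m handwheel '[[-0.8,0.1,0,0,0,0],[-0.9,0.11,0,0,0,0],[-0.95,0.11,0,0,0,0],[-0.95,0.11,0,0,0,0],[-0.95,0.11,0,0,0,0],[-0.9,0.11,0,0,0,0],[-0.6,0.07,0,0,0,0],[-0.3,0.04,0,0,0,0]]' >/dev/null
python3 -m handwheel '[[0,0,0,0,0,0],[0,0,0,0,0,0],[0,0,0,0,0,0]]' >/dev/null
python3 - <<'E'
from h import *
go(.3848,-.2796,.2)
T=get_image("top");S=get_image("side")
hsv=cv2.cvtColor(T["image"],cv2.COLOR_RGB2HSV)
m=((hsv[...,0]>8)&(hsv[...,0]<32)&(hsv[...,1]>60)&(hsv[...,2]>50)).astype(np.uint8)
n,l,st,ce=cv2.connectedComponentsWithStats(m)
for i in range(1,n):
    P=onz(T,*ce[i],.062)[:2];Q=onz(T,*ce[i],.008)[:2]
    if np.hypot(*(P-SC))<.08: print("brass",st[i,4],ce[i].round(1),T["image"][l==i].mean(0).round(),((P-SC)@Rm*1e3).round(1),"as in pan",((Q-SC)@Rm*1e3).round(1))
for r in place_of("bush_1","top")[:6]: print("net",r)
# rod tip in side: bright/grey shaft row profiles vs prediction
p=observe()["position"]
for h in(.05,.07,.09,.11):
    u,v=proj(S,p-[0,0,h]);print(h,round(u,1),round(v,1),S["image"][int(round(v)),int(u)-6:int(u)+8].mean(1).round().astype(int))
g=cv2.cvtColor(S["image"],cv2.COLOR_RGB2GRAY)
for dx in (0,):
    u,v=proj(S,[.3848,-.2796,.052]);print("mouth",round(u,1),round(v,1));print(g[int(v)-6:int(v)+8,int(u)-9:int(u)+10])
E
```

```text
t 13.8 pos [ 0.3864 -0.2793  0.2518] yaw 4.73 tilt [0.0005 0.0002] F [ 1.04 -0.11 -1.56] w 0.187 gf 49.955493807792664
shares of 20mm: [-0.08  0.01  2.59]
brass 8 [340.1 198.9] [151. 128.  98.] [-48.   5.] as in pan [-38.8  -7.9]
0.05 291.9 75.7 [132 127 128 134 138 131  90 101 101 109 123 123 123 122]
0.07 291.4 81.4 [126 123 122 129 126  95  98 101  94  93  87  93  95  95]
0.09 290.9 86.9 [112 111 121 128 133 126  93 102  97  86  80  64  44  60]
0.11 290.4 92.2 [121 117 100 101 111 101 100  99  80  74  87  98  95  95]
mouth 288.7 114.1
[[183 183 184 186 177 132 123 125 124 125 124 123 124 125 126 126 126 124
  124]
 [182 183 183 183 185 175 120 123 123 124 125 124 125 124 125 126 126 125
  124]
 [182 183 181 182 184 175 132 126 131 134 135 132 127 124 124 125 126 126
  125]
 [181 183 182 181 184 186 176 145 159 162 163 161 147 131 125 125 126 126
  124]
 [181 182 183 182 182 178 155 149 131 130 126 130 139 151 138 124 125 125
  123]
 [175 176 180 182 183 180 162 129 125 135 124 123 121 152 166 121 124 124
  124]
 [176 171 174 181 181 193 211 162 110  88  93  98 134 195 202 119 125 124
  125]
 [181 174 173 180 181 181 193 197 126 119 120 118 155 207 152 120 124 123
  124]
 [184 184 182 183 183 167  99 138 192 187 183 192 203 151 117 120 123 125
  124]
 [183 184 183 187 185 165 101 107 126 128 113 110  90  94 122 123 123 123
  125]
 [182 183 183 179 168 119  90 113 119 123 124 123 113 102 119 121 124 123
  123]
 [182 182 170 135 127 131  98 115 123 127 127 125 111  89 100 116 119 122
  122]
 [182 169 137 133 138 130 100 116 123 127 127 122 110  93 111 129 104 121
  120]
 [171 115 121 140 140 133 102 118 123 126 125 120 106 103 144 137 123 123
  135]]
```

```bash
python3 -m handwheel '[[-0.07,0.01,0.5,0,0,0],[0,0,0.8,0,0,0],[0,0,0.8,0,0,0],[0,0,0.8,0,0,0],[0,0,0.6,0,0,0],[0,0,0.2,0,0,0],[0,0,0,0,0,0],[0,0,0,0,0,0]]' >/dev/null
python3 -c "
from h import *
go(.385,-.2795,.1275)"
```

```text
t 14.62 pos [ 0.3841 -0.2799  0.178 ] yaw 4.68 tilt [-0.0001  0.0001] F [-0.44 -0.45 -0.3 ] w 0.189 gf 49.95536506175995
shares of 20mm: [ 0.05 -0.02  2.52]
```

```bash
python3 -m handwheel '[[0.04,-0.02,0.3,0,0,0],[0,0,0.3,0,0,0],[0,0,0.3,0,0,0],[0,0,0.2,0,0,0],[0,0,0,0,0,0]]'
python3 -c "
from h import *
go(.385,-.2795,.1275)"
```

```text
clock: 15.03
position: [0.3842, -0.2792, 0.155]
ee_rot: [-3.138, -0.128, 0.002]
force: [0.1, 0.4, -0.2]
width: 0.182
gripper_force: 50.0
t 15.03 pos [ 0.3842 -0.2792  0.155 ] yaw 4.68 tilt [-0.0013  0.0007] F [ 0.07  0.38 -0.15] w 0.182 gf 49.95289742946625
shares of 20mm: [0.04 0.02 1.37]
```

```bash
python3 -m handwheel '[[0,0,0.25,0,0,0],[0,0,0.25,0,0,0],[0,0,0.25,0,0,0],[0,0,0.25,0,0,0],[0,0,0.2,0,0,0],[0,0,0.1,0,0,0],[0,0,0,0,0,0],[0,0,0,0,0,0]]'
python3 -c "
from h import *
go(.385,-.2795,.127)"
```

```text
clock: 15.7
position: [0.3848, -0.2795, 0.1299]
ee_rot: [-3.139, -0.128, 0.0]
force: [1.1, 0.1, 0.1]
width: 0.187
gripper_force: 50.0
t 15.7 pos [ 0.3848 -0.2795  0.1299] yaw 4.68 tilt [-0.0001  0.0001] F [1.07 0.06 0.13] w 0.187 gf 49.952945709228516
shares of 20mm: [0.01 0.   0.14]
```

```bash
python3 -m handwheel '[[0,0,0.07,0,0,0],[0,0,0.07,0,0,0],[0,0,0,0,0,0],[0,0,0,0,0,0]]'
python3 -m handwheel '[[0,0,0,0,0,0],[0,0,0,0,0,0],[0,0,0,0,0,0],[0,0,0,0,0,0],[0,0,0,0,0,0],[0,0,0,0,0,0],[0,0,0,0,0,0],[0,0,0,0,0,0]]' 1 10
python3 -m handwheel '[[0,0,0,0,0,0],[0,0,0,0,0,0],[0,0,0,0,0,0],[0,0,0,0,0,0]]'
```

```text
clock: 16.03
position: [0.3847, -0.2795, 0.1271]
ee_rot: [3.139, 0.128, -0.0]
force: [-0.0, -0.5, -1.1]
width: 0.187
gripper_force: 50.0
clock: 16.7
position: [0.3847, -0.2795, 0.1272]
ee_rot: [3.139, 0.128, 0.0]
force: [-0.2, 0.5, -1.2]
width: 0.72
gripper_force: 0.0
clock: 17.03
position: [0.3848, -0.2795, 0.1271]
ee_rot: [3.139, 0.128, 0.0]
force: [0.5, -0.1, -0.6]
width: 0.98
gripper_force: 0.0
```

Rod released; rise clear, back off, and check numerically (the ten views are used up).

```bash
python3 -m handwheel '[[0,0,-0.5,0,0,0],[0,0,-1,0,0,0],[0,0,-1,0,0,0],[0,0,-1,0,0,0],[0,0,-1,0,0,0],[0,0,-0.8,0,0,0],[-0.5,0.5,0,0,0,0],[-0.8,0.8,0,0,0,0]]' >/dev/null
python3 -m handwheel '[[-0.8,0.95,0,0,0,0],[-0.8,0.95,0,0,0,0],[-0.8,0.95,0,0,0,0],[-0.8,0.95,0,0,0,0],[-0.8,0.95,0,0,0,0],[-0.8,0.95,0,0,0,0],[0,0,0,0,0,0],[0,0,0,0,0,0]]'
python3 - <<'E'
from h import *
T=get_image("top");S=get_image("side")
for n,c,ref in(("top",T,cv2.imread("pics/top0.png")),("side",S,cv2.imread("pics/side0.png"))):
    im=c["image"];b=lambda I:((I[...,2]>90)&(I[...,0]<80)&(I[...,2].astype(int)-I[...,0]>50)).astype(np.uint8)
    for k,I in(("now",im),("start",ref[...,::-1])):
        cc=cv2.connectedComponentsWithStats(b(I))
        P=np.array(proj(c,[.3845,-.279,.14]))
        print(n,k,[(cc[2][i,4],cc[3][i].round(1).tolist(),cc[2][i,:4].tolist()) for i in range(1,cc[0]) if np.hypot(*(cc[3][i]-P))<15])
        hsv=cv2.cvtColor(np.ascontiguousarray(I),cv2.COLOR_RGB2HSV)
        m=((hsv[...,0]>8)&(hsv[...,0]<32)&(hsv[...,1]>60)&(hsv[...,2]>50)).astype(np.uint8)
        cc=cv2.connectedComponentsWithStats(m);C=np.array(proj(c,[*SC,.058]))
        print("   brass",[(cc[2][i,4],cc[3][i].round(1).tolist()) for i in range(1,cc[0]) if np.hypot(*(cc[3][i]-C))<22])
        w=(I.min(2)>175).astype(np.uint8);cc=cv2.connectedComponentsWithStats(w)
        print("   white",[(cc[2][i,4],cc[3][i].round(1).tolist()) for i in range(1,cc[0]) if np.hypot(*(cc[3][i]-C))<22 and cc[2][i,4]<60])
    for l in("bush_1","parts_bin","oil_bottle"):print("  ",l,[(round(r["score"],2),(np.array(r["point"])*[512,384]).round(1).tolist()) for r in place_of(l,n)[:4]])
    d=np.abs(im.astype(int)-ref[...,::-1]).max(2); print("changed px in sieve:",n)
E
```

```text
clock: 18.37
position: [0.2735, -0.4299, 0.2337]
ee_rot: [3.139, 0.123, 0.0]
force: [0.4, 1.8, -0.4]
width: 1.0
gripper_force: 0.0
top now [(np.int32(30), [364.6, 233.0], [360, 231, 9, 5])]
   brass [(np.int32(8), [340.1, 198.9])]
   white [(np.int32(21), [331.0, 176.0]), (np.int32(18), [338.8, 175.5]), (np.int32(19), [347.8, 182.6]), (np.int32(14), [324.3, 184.5]), (np.int32(21), [332.8, 191.4]), (np.int32(20), [348.8, 190.2])]
top start [(np.int32(29), [365.3, 232.7], [361, 231, 9, 5])]
   brass [(np.int32(11), [341.7, 171.4]), (np.int32(11), [342.8, 179.8]), (np.int32(10), [336.0, 187.5]), (np.int32(12), [344.6, 195.8])]
   white [(np.int32(21), [331.0, 176.0]), (np.int32(18), [338.8, 175.5]), (np.int32(18), [347.9, 182.7]), (np.int32(14), [324.3, 184.5]), (np.int32(20), [332.8, 191.5]), (np.int32(19), [348.8, 190.4])]
   bush_1 [(0.68, [342.6, 182.3]), (0.32, [349.3, 190.1])]
   parts_bin [(0.75, [292.7, 247.7]), (0.66, [156.2, 243.9])]
   oil_bottle [(0.53, [289.2, 153.8])]
changed px in sieve: top
side now [(np.int32(19), [291.8, 83.4], [289, 82, 6, 4]), (np.int32(52), [290.7, 
[... 355 characters left out ...]
start [(np.int32(20), [291.8, 83.0], [289, 81, 6, 5]), (np.int32(50), [290.7, 92.6], [288, 87, 6, 12]), (np.int32(1), [290.0, 101.0], [290, 101, 1, 1])]
   brass [(np.int32(13), [223.4, 118.8]), (np.int32(12), [232.5, 118.2]), (np.int32(16), [248.7, 117.8]), (np.int32(13), [239.5, 124.0])]
   white [(np.int32(19), [236.0, 113.2]), (np.int32(19), [244.0, 112.8]), (np.int32(19), [227.9, 119.4]), (np.int32(15), [228.1, 124.8]), (np.int32(17), [244.0, 124.4]), (np.int32(2), [231.5, 128.0]), (np.int32(1), [234.0, 128.0]), (np.int32(3), [238.0, 128.0]), (np.int32(1), [241.0, 138.0])]
   bush_1 []
   parts_bin [(0.62, [298.6, 175.2])]
   oil_bottle [(0.68, [197.5, 166.0])]
changed px in sieve: side
```

```bash
python3 -c "
from h import *
s=observe();print(s['clock'],s['dq'].round(3));print(sign_off())"
```

```text
18.7667 [ 0.004  0.003  0.003 -0.001  0.    -0.004 -0.   ]
the job is handed in; nothing more can be done
None
```

I handed the job in at 18.8 s of the 72 s. By the final camera check, all four bushes are off the plate and through to the pan, the six balls are where they started, and the rod is back in its stand; the verdict itself was not shown to me.

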